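# Pop the filter hatch of the fume extractor

### The arm

A 7-joint arm with a two-finger parallel gripper is mounted at the origin on a cart in front of the work surface, level with it; the furniture and walls round the work are solid. World frame = base frame: x ahead of the robot, y to its left, z up, the work surface at z = 0. Lengths are in m, angles in rad, forces in N, time in s.
With the tool pointing down it reaches from about 0.375 to 0.925 m from the base axis. Payload 3.1 kg.
Tool frame: the origin (TCP) lies on the front face of the gripper's body, between the roots of the fingers; the fingertips stand tip_extent ahead of it and the grasp point (between the pads) lies 54 mm ahead of it (tip_extent is the distance from the TCP to the fingertips, in m); z points along the fingers, y is the line along which they close (so a half turn about z gives the same grasp; the last joint's range is limited). The gripper opens to 85 mm and grips with 20 to 120 N. Pads are 22 mm wide; open, the fingers measure 114 mm over their backs; the gripper's body (76 mm by 85 mm) begins 54 mm behind the grasp point. The pads swing forward as they close: fully open they stand 13 mm farther back than shut.
Start: joints at [-1.244, 0.383, 0.044, 1.598, -0.018, 1.161, -0.05], TCP at [0.268, 0.592, 0.304] pointing down, gripper open.
Joint ranges: [-2.61, 2.61], [-0.41, 2.15], [-1.48, 1.57], [0, 2.5], [-1.57, 4.71], [0.05, 1.97], [-2.85, 2.85]. Speed limits (rad/s): [2.79, 2.79, 3.14, 3.14, 3.14, 3.14, 3.14].

### API

Orientations are given as a rotation vector (axis times angle).
In Python, from rig import get_obs, capture, calibration, sign_off, regions_of, tip_extent gives the robot as it stands.
- The arm moves only by the tool carry_out, never from a script. Its argument "steps" is a list of rows, each an object with "claw": the gripper command: -1 is shut, 1 is fully open, values between are in proportion; "slide": the shift along the world's x, y, z in units of 20 cm (1.0 is 20 cm), a list of three; "rot": the turn, a rotation vector about the world's x, y, z in units of 1.5 rad (1.0 is 1.5 rad), a list of three. A call has exactly 8 rows; each row shifts and turns the commanded pose from where the row before left it; what a row does not reach is not made up. A row lasts 1/8 s, in which the tool goes at most 62.5 mm and 10.7 degrees, less where a joint would pass 70% of its speed; a pose out of reach is approached as far as the arm can. A call with a number of a shift or a turn outside -1 to 1 is refused whole. A call with a gripper value outside its range is refused whole. The fingers move at their own pace and stop on an object; "force" is the grip in N (left out, the last holds). Time passes only in rows, so rows that do not move let the fingers close, or fill a call up. It gives the time, the measured TCP pose, the force, the opening and the grip force at its end, in the units of the state.
- get_obs(): the state, without advancing time (a new reading comes with each control period).
- capture(name): name is "scene" or "top" or "wrist"; returns the picture (384x512x3 uint8, red, green, blue); there is no depth.
- calibration(name): a dict with "camera_matrix" (3x3 intrinsics, pixels), "R" (3x3) and "t" (3): a world point X has camera coordinates R X + t. Camera axes: x right, y down, z forward; pixel columns grow to the right and rows downward; lengths in m; the calibration is good to about 2 mm. A picture is of the moment at which its call begins: read the wrist's pose just before it. calibration takes no time and is no camera call; for the wrist camera it gives the pose at the moment of the call.
- sign_off(): hands the job in; it is judged then, once.
Trained networks look in the newest picture that a camera, given by its name, has taken for a name from the list of things; names that differ only in an ending like _2 or _b are one class to them, and where a whole thing is asked for, a point or a joint stands for the part that bears it (a point fixed in the world has none). Each returns a list of dicts, best first, with "confidence" (0 to 1); they miss things now and then, are a little off and sometimes report something else, mostly with a low value. They report only what shows in the picture. A call takes as long as a camera call. They do not tell look-alikes from the thing itself.
- regions_of(camera, name): "pixels" (384x512 bool, what is visible of it) and "xy" ([column, row] in pixels, amid what is visible of it).
The state is a dict: "time_s": time; "qpos": joint angles; "qvel": joint speeds; "effort": joint torques, N m; "ee_pos": TCP position; "orientation": TCP orientation; "contact_force": force on the tool from outside, world axes, zero at the start; "moment": the same for the moment, N m; "grip_width": finger opening in m; "finger_force": force on a finger pad.
Only numpy, scipy, OpenCV 4.12 (cv2) and the standard library are available. Lean on these libraries where they do the work, as an engineer would, in place of code of your own. Each camera call takes 0.05 s, during which the arm holds its last target. There are 200 camera calls.

### The job

The bench fume extractor is due for a new filter. Switch it off first by pressing down the raised half of its red rocker switch, then press the ring-marked pad of the dark hatch on its top, once and all the way in, take the fingers away so that the push-push latch lets the hatch spring fully open, and leave it standing open. Only press with the fingertips: do not push the hatch shut again, and do not lift or shift the extractor, the spare filter or the other things on the table.

Things in the scene. Friction and masses are not known exactly. Their poses are not given: they have to be found in the camera images.
- extractor: Fume extractor: light grey box, 140 x 190 x 110 mm (x, y, z), 2.4 kg, loose on rubber feet, round fan guard on the front. Origin: centre of its underside; -x is its front (towards the robot), z up; the top deck is 110 mm up. The dark hatch lies on the left of the deck (larger y), the red rocker on the right.
- switch_raised_half (a point): Middle of the front half of the red rocker, on its surface, 10 mm in front of the rocker's axis. Rocker 31 mm long (extractor's x), 18 mm wide, axis 3.5 mm above the deck. On: the front half slopes up to its front end, 5.5 mm above the level rear half. Off: the front half is level and the rear stands up. Press straight down (3 to 4 N), off the rear half. Bezel 2 mm high.
- power_switch (a joint): Angle of the rocker in rad: 0 on (front half raised), 0.36 off (front half fully down). It stays where it is left.
- hatch_press_pad (a point): Centre of the ring-marked pad (27 mm across), on its surface, 82 mm in front of the hatch's hinge; latched, it is 111.7 mm above the extractor's underside, 1.7 mm above the deck. The hatch is a dark plate, 96 x 114 mm (extractor's x, y), hinged along its rear edge; the pad is near its front edge, on its middle line. Open, the front edge stands up, about 95 mm above the deck.
- hatch (a joint): Hatch angle, rad: 0 (to 0.01) latched shut; -0.062 pressed in to its stop (pad 5 mm down; under 3 N until the stop, then rigid); 1.30 fully open. A press of 4 mm (-0.05) or more, then letting go, frees the latch: a spring lifts the front edge up and back, under 1.5 N on a finger above it, and holds it at 1.30. Pushed shut and in again, it latches again.
- latch_pin (a joint): Cross travel, m, of the latch's steel follower pin, hidden in the extractor (not to be touched): 0 in the notch of the heart-shaped cam under the hatch (latched); about +0.003 when pressed in to release; -0.001 to -0.006 once the hatch has sprung open, and on its way in when pushed shut again.
- spare_filter: The fresh filter for later: a white panel of 70 x 104 x 24 mm with a pleated face and a blue tab, lying on the table; origin at the centre of its underside. To be left alone.
- resin_bottle: A squeeze bottle of resin, white with a blue band, 33 mm across, 102 mm high; origin at the centre of its underside. To be left alone.
- pigment_jar: A clear jar of pale blue pigment with a black lid, 40 mm across, 36 mm high; origin at the centre of its underside. To be left alone.
- mix_cup_1: A pale grey-green mixing cup, 41 mm across, 28 mm high; origin at the centre of its underside. To be left alone.
- mix_cup_2: A pink mixing cup, 41 mm across, 28 mm high; origin at the centre of its underside. To be left alone.
- mix_cup_3: A beige mixing cup, 41 mm across, 28 mm high; origin at the centre of its underside. To be left alone.
- tweezers_1: Steel tweezers lying on the green cutting mat, 13 x 123 x 10 mm; origin at the centre of the underside. To be left alone.
- marker: A white marker with a blue cap, lying, 14 x 131 x 15 mm; origin at the centre of its underside. To be left alone.
Not all that is in view belongs to the job. Of the things like the extractor, leave any that is green; of the rest the larger one is meant.

How it is judged:
By the outcome, as a careful person would: the job done as asked, in the order asked, and still so for the second after the job is handed in, with the robot touching nothing.
It also fails if it takes over 35 s, if anything falls off the work surface, if the arm or the gripper's body presses on something with over 40 N, if the wrist force passes 120 N, or if a joint passes its speed limit or range.

## Working session

There is one attempt and no reset: what is moved stays moved. The work goes in short steps, Python scripts to look and compute and a tool call to move; the robot and the scene stay as the last step left them, time stands still between calls to the robot, and variables do not carry over. Pictures are saved under pics/ and viewed, at most 10 in all, crops included, and the job is handed in when it is done.

Besides the shell and the picture viewer there is one more tool, called after "Emit:" as name([rows], argument=value, ...), one row to a line, values as JSON. carry_out: Moves the arm, as the interface text tells. Its arguments: {"type":"object","properties":{"steps":{"type":"array","items":{"type":"object","properties":{"claw":{"type":"number"},"slide":{"type":"array","items":{"type":"number","minimum":-1,"maximum":1}},"rot":{"type":"array","items":{"type":"number","minimum":-1,"maximum":1}}}}},"force":{"type":"number"}},"required":["steps"]}

```bash
ls; mkdir -p pics
python3 - <<'E'
from rig import *
import cv2,numpy as np
o=get_obs();print(o['time_s'],o['ee_pos'],o['orientation'],o['grip_width'],tip_extent() if callable(tip_extent) else tip_extent)
a=capture("scene");b=capture("top")
cv2.imwrite("pics/s.png",cv2.cvtColor(a,cv2.COLOR_RGB2BGR));cv2.imwrite("pics/t.png",cv2.cvtColor(b,cv2.COLOR_RGB2BGR))
for c in("scene","top"):
  for n in("extractor","switch_raised_half","hatch_press_pad","power_switch","hatch"):
    print(c,n,[(round(r['confidence'],2),np.round(r['xy']).tolist(),int(r['pixels'].sum())) for r in regions_of(c,n)])
  k=calibration(c);print(k)
E
```

```text
pics
0.0 [0.2675686  0.5915272  0.30246967] [-0.66204361 -3.07060194  0.00412873] 0.08558173871198753 0.0726
scene extractor [(0.9, [180.0, 142.0], 1167), (0.62, [299.0, 188.0], 3717), (0.51, [151.0, 168.0], 220)]
scene switch_raised_half [(0.2, [396.0, 253.0], 199)]
scene hatch_press_pad [(0.8, [294.0, 178.0], 785), (0.58, [186.0, 132.0], 228)]
scene power_switch [(0.41, [310.0, 188.0], 31), (0.22, [197.0, 181.0], 152)]
scene hatch [(0.55, [294.0, 175.0], 826), (0.49, [187.0, 131.0], 210)]
{'camera_matrix': array([[427.70101215,   0.        , 258.94670594],
       [  0.        , 427.70101215, 195.06189598],
       [  0.        ,   0.        ,   1.        ]]), 'R': array([[ 0.61632967, -0.78748783, -0.00081244],
       [-0.54028332, -0.42210331, -0.72795792],
       [ 0.57291507,  0.44910101, -0.68562133]]), 't': array([-0.17464318,  0.41849514,  0.92438949])}
top extractor [(0.85, [116.0, 163.0], 1597)]
top switch_raised_half [(0.57, [298.0, 166.0], 60), (0.4, [112.0, 260.0], 47)]
top hatch_press_pad [(0.96, [271.0, 157.0], 1262), (0.95, [111.0, 238.0], 713), (0.66, [119.0, 158.0], 518), (0.35, [279.0, 160.0], 3253)]
top power_switch [(0.6, [117.0, 261.0], 36), (0.22, [278.0, 160.0], 3127)]
top hatch [(0.69, [115.0, 159.0], 547), (0.65, [111.0, 236.0], 694), (0.58, [270.0, 159.0], 1183)]
{'camera_matrix': array([[445.50445651,   0.        , 254.5346688 ],
       [  0.        , 445.50445651, 189.32729382],
       [  0.        ,   0.        ,   1.        ]]), 'R': array([[ 0.01914751, -0.99962014,  0.01982283],
       [-0.99735242, -0.02048771, -0.06977389],
       [ 0.07015351, -0.01843435, -0.99736586]]), 't': array([0.16648998, 0.54678295, 1.36706109])}
```

Run:
```python
import cv2
t=cv2.imread("pics/t.png")
cv2.imwrite("pics/t2.png",cv2.resize(t,(800,600),interpolation=cv2.INTER_CUBIC))
cv2.imwrite("pics/tc.png",cv2.resize(t[110:210,220:350],(780,600),interpolation=cv2.INTER_CUBIC))
```

```text
(no output)
```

View pics/t2.png

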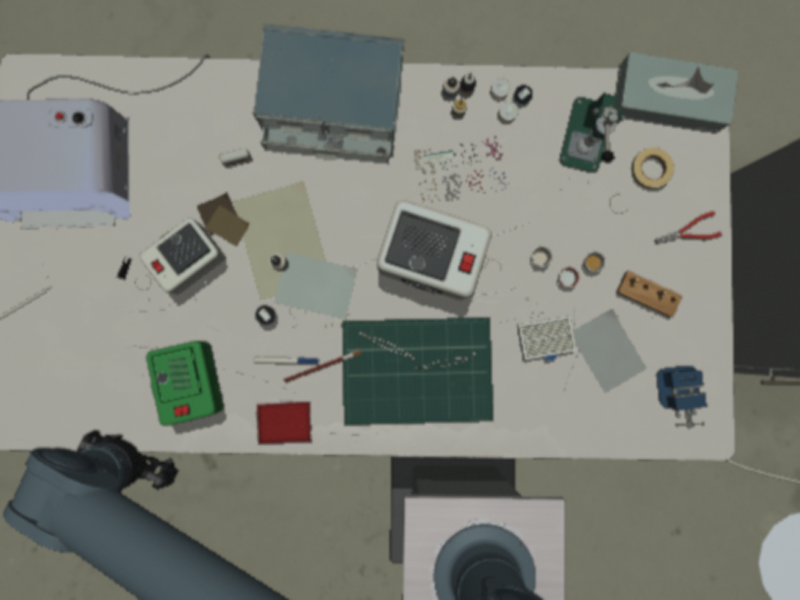

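View pics/tc.png

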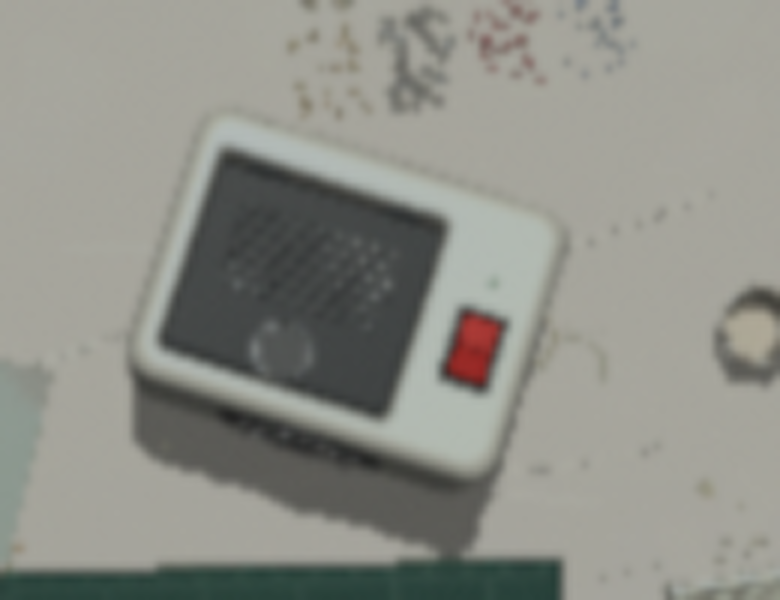

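View pics/s.png

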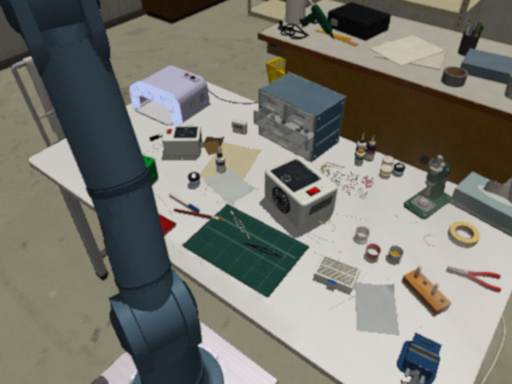

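The candidates in the top picture (512 px coordinates) are a green unit at (117,245), a small grey one at (116,163) and a large light grey one at (278,160). I rule out the green unit. The large grey one is meant: it is the larger of the other two, with its pad at (267,168) and its rocker at (299,168), and the crop confirms this. Next I measure it.

```bash
cat > h.py <<'E'
import numpy as np
from rig import *
def back(cal,uv,z):
    K,R,t=cal["camera_matrix"],np.array(cal["R"]),np.array(cal["t"])
    d=R.T@np.linalg.inv(K)@np.array([uv[0],uv[1],1.]);c=-R.T@t
    return c+d*(z-c[2])/d[2]
E
python3 - <<'E'
from h import *
k=calibration("top")
P={}
for n,c,z in [("RL",(222,150),.1117),("RR",(447,217),.1117),("FR",(388,417),.1117),("FL",(160,345),.1117),("pad",(282,348),.1117),("rock",(475,348),.1135),
 ("bFL",(135,370),.105),("bFR",(478,480),.105),("bRR",(565,235),.105),("bRL",(208,112),.105)]:
    P[n]=back(k,(c[0]/6+220-.4,c[1]/6+110-.4),z);print(n,P[n].round(4))
for a,b in [("FR","RR"),("FL","RL"),("bFR","bRR"),("bFL","bRL")]:
    d=P[b]-P[a];print(np.linalg.norm(d),np.degrees(np.arctan2(d[1],d[0])))
for a,b in [("FR","FL"),("RR","RL"),("bFR","bFL"),("bRR","bRL")]:
    d=P[b]-P[a];print(np.linalg.norm(d),np.degrees(np.arctan2(-d[0],d[1])))
print(get_obs()['time_s'])
from scipy.spatial.transform import Rotation as Ro
print(Ro.from_rotvec(get_obs()['orientation']).as_matrix().round(3))
E
```

```text
RL [0.6971 0.1761 0.1117]
RR [0.6666 0.0659 0.1117]
FR [0.5683 0.0933 0.1117]
FL [0.601  0.2043 0.1117]
pad [0.6008 0.1452 0.1117]
rock [0.6026 0.0517 0.1135]
bFL [0.5893 0.2162 0.105 ]
bFR [0.5391 0.0485 0.105 ]
bRR [0.6602 0.0072 0.105 ]
bRL [0.717  0.1832 0.105 ]
0.10207877245308619 -15.536511319232705
0.10018343951200906 -16.360001428756608
0.1279152574504356 -18.796418503449154
0.13197990839403323 -14.504272339082132
0.1157370629502458 -16.398042282985465
0.11428425071014937 -15.453559065027488
0.17510103530162757 -16.653285431176148
0.18487822528207487 -17.912028063008485
0.6
[[-0.911  0.412 -0.   ]
 [ 0.412  0.911  0.   ]
 [ 0.     0.    -1.   ]]
```

The pose looks right: yaw is about -16°, the hatch measures about 101 x 115 mm against 96 x 114, and the pad is at (0.601, 0.145). I'll fly over it with the fingers shut and the tool x axis aligned with the extractor's x.

Emit:
carry_out([
  {"claw": -1, "slide": [0.1, -0.153, 0], "rot": [0, 0, 0.012]},
  {"claw": -1, "slide": [0.1, -0.153, 0], "rot": [0, 0, 0.012]},
  {"claw": -1, "slide": [0.1, -0.153, 0], "rot": [0, 0, 0.012]},
  {"claw": -1, "slide": [0.1, -0.153, 0], "rot": [0, 0, 0.012]},
  {"claw": -1, "slide": [0.1, -0.153, 0], "rot": [0, 0, 0.012]},
  {"claw": -1, "slide": [0.1, -0.153, 0], "rot": [0, 0, 0.012]},
  {"claw": -1, "slide": [0.1, -0.153, 0], "rot": [0, 0, 0.012]},
  {"claw": -1, "slide": [0.1, -0.153, 0], "rot": [0, 0, 0.012]},
])

```text
time_s: 1.6
ee_pos: [0.4285, 0.3464, 0.3042]
orientation: [0.439, 3.11, 0.001]
contact_force: [-0.6, 0.9, 0.3]
grip_width: 0.0
finger_force: 0.0
```

Emit:
carry_out([
  {"claw": -1, "slide": [0.1, -0.153, 0]},
  {"claw": -1, "slide": [0.1, -0.153, 0]},
  {"claw": -1, "slide": [0.1, -0.153, 0]},
  {"claw": -1, "slide": [0.1, -0.153, 0]},
  {"claw": -1, "slide": [0.1, -0.153, 0]},
  {"claw": -1, "slide": [0.1, -0.153, 0]},
  {"claw": -1, "slide": [0, -0.1, 0]},
  {"claw": -1, "slide": [0, 0, 0]},
])

```text
$.steps[0]: bad value
```

Run:
```python
from h import *
import cv2
from scipy.spatial.transform import Rotation as Ro
o=get_obs();print(o['time_s'],o['ee_pos'],o['grip_width'],o['contact_force']);import rig;print(rig.tip_extent)
print(Ro.from_rotvec(o['orientation']).as_matrix().round(3))
k=calibration("wrist");a=capture("wrist")
np.savez("w1.npz",**k)
cv2.imwrite("pics/w1.png",cv2.resize(a[...,::-1],(768,576),interpolation=cv2.INTER_CUBIC))
K=k["camera_matrix"]
for p in [(.6008,.1452,.1117),(.6026,.0517,.1135),(o['ee_pos'][0],o['ee_pos'][1],o['ee_pos'][2]-.0726)]:
    q=K@(k["R"]@np.array(p)+k["t"]);print(p,(q[:2]/q[2]*1.5).round())
```

```text
1.6 [0.42851244 0.34643634 0.3041583 ] 4.518296215634827e-05 [-0.59420558  0.87969758  0.27811195]
0.0726
[[-0.961  0.276  0.   ]
 [ 0.276  0.961  0.001]
 [-0.     0.001 -1.   ]]
(0.6008, 0.1452, 0.1117) [161. 605.]
(0.6026, 0.0517, 0.1135) [ 31. 640.]
(np.float64(0.4285124398876244), np.float64(0.34643634107417615), np.float64(0.23155829673241934)) [384. 376.]
```

View pics/w1.png

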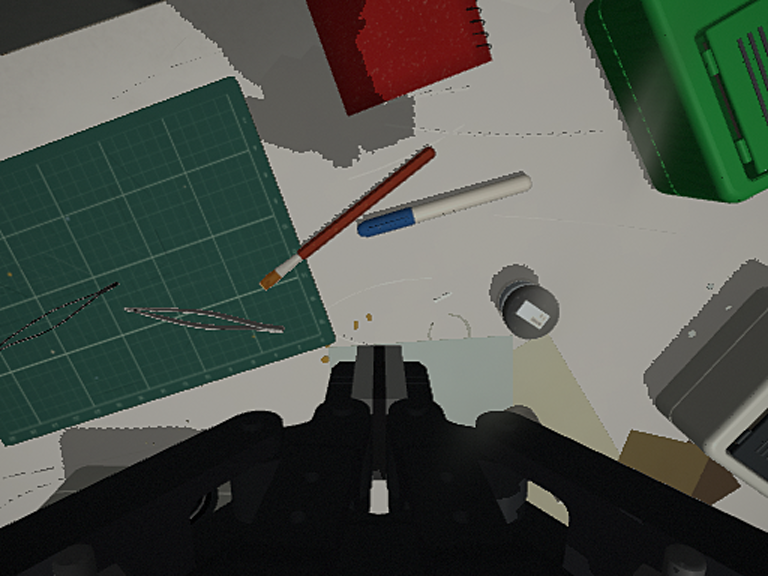

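I missed the "rot" field in the second call. The wrist camera looks at the robot side of the tool, so I'll go a little past the extractor to see its deck.

Emit:
carry_out([
  {"claw": -1, "slide": [0.18, -0.19, 0], "rot": [0, 0, 0]},
  {"claw": -1, "slide": [0.18, -0.19, 0], "rot": [0, 0, 0]},
  {"claw": -1, "slide": [0.18, -0.19, 0], "rot": [0, 0, 0]},
  {"claw": -1, "slide": [0.18, -0.19, 0], "rot": [0, 0, 0]},
  {"claw": -1, "slide": [0.18, -0.19, 0], "rot": [0, 0, 0]},
  {"claw": -1, "slide": [0.18, -0.19, 0], "rot": [0, 0, 0]},
  {"claw": -1, "slide": [0.18, -0.19, 0], "rot": [0, 0, 0]},
  {"claw": -1, "slide": [0, 0, 0], "rot": [0, 0, 0]},
])

```text
time_s: 2.65
ee_pos: [0.6821, 0.0746, 0.3038]
orientation: [0.454, 3.106, -0.007]
contact_force: [-0.4, 0.5, -0.2]
grip_width: 0.0
finger_force: 0.0
```

Run:
```python
from h import *
import cv2
o=get_obs();print(o['time_s'],o['ee_pos'],o['contact_force'])
k=calibration("wrist");a=capture("wrist")
np.savez("w2.npz",**k)
cv2.imwrite("pics/w2.png",cv2.resize(a[...,::-1],(768,576),interpolation=cv2.INTER_CUBIC))
K=k["camera_matrix"]
for p in [(.6008,.1452,.1117),(.6026,.0517,.1135)]:
    q=K@(k["R"]@np.array(p)+k["t"]);print(p,(q[:2]/q[2]*1.5).round())
```

```text
2.65 [0.68213449 0.07464606 0.30383205] [-0.39211173  0.51116574 -0.17199791]
(0.6008, 0.1452, 0.1117) [474.  85.]
(0.6026, 0.0517, 0.1135) [294. 146.]
```

View pics/w2.png

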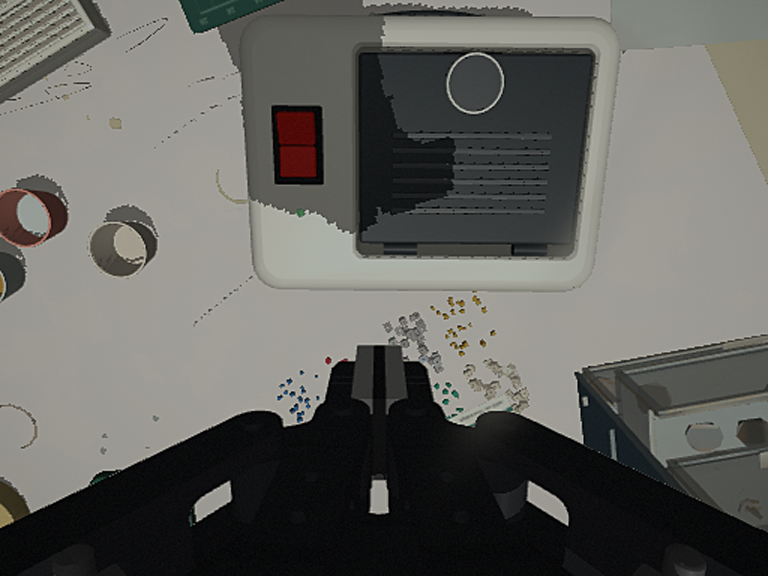

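The close view shows the pad at (475,83) and the rocker axis at (298,145), with the front half above it. Both are within 4 px of the prediction (about 1 mm), and the extractor's yaw matches the tool's.

Run:
```python
from h import *
k=dict(np.load("w2.npz"))
pad=back(k,(475/1.5,83/1.5),.1117);ax=back(k,(298/1.5,145/1.5),.1135)
f=np.array([-.961,.276,0]);print(pad,ax)
q=[]
for u in [(357,343),(403,343)]: q.append(back(k,(u[0]/1.5,u[1]/1.5),.3038-.0726))
print("tip edges",q)
t=ax+f*.0125;print("switch target",t,"delta units",(t-get_obs()['ee_pos'])/.2)
```

```text
[0.60006646 0.14590343 0.1117    ] [0.60281602 0.05364644 0.1135    ]
tip edges [array([0.66939943, 0.06953499, 0.2312    ]), array([0.67340946, 0.08297658, 0.2312    ])]
switch target [0.59080352 0.05709644 0.1135    ] delta units [-0.45027878 -0.10578314 -0.95070727]
```

Emit:
carry_out([
  {"claw": -1, "slide": [-0.2, -0.04, -0.05], "rot": [0, 0, 0]},
  {"claw": -1, "slide": [-0.2, -0.04, -0.1], "rot": [0, 0, 0]},
  {"claw": -1, "slide": [-0.06, -0.006, -0.15], "rot": [0, 0, 0]},
  {"claw": -1, "slide": [0, 0, -0.15], "rot": [0, 0, 0]},
  {"claw": -1, "slide": [0, 0, -0.05], "rot": [0, 0, 0]},
  {"claw": -1, "slide": [0, 0, 0], "rot": [0, 0, 0]},
  {"claw": -1, "slide": [0, 0, 0], "rot": [0, 0, 0]},
  {"claw": -1, "slide": [0, 0, 0], "rot": [0, 0, 0]},
])

```text
time_s: 3.7
ee_pos: [0.5889, 0.0644, 0.2052]
orientation: [0.439, 3.108, 0.001]
contact_force: [0.1, 0.1, -0.0]
grip_width: -0.0001
finger_force: 0.0
```

Emit:
carry_out([
  {"claw": -1, "slide": [0.005, -0.035, 0], "rot": [0, 0, 0]},
  {"claw": -1, "slide": [0, 0, 0], "rot": [0, 0, 0]},
  {"claw": -1, "slide": [0, 0, -0.03], "rot": [0, 0, 0]},
  {"claw": -1, "slide": [0, 0, -0.02], "rot": [0, 0, 0]},
  {"claw": -1, "slide": [0, 0, -0.015], "rot": [0, 0, 0]},
  {"claw": -1, "slide": [0, 0, -0.01], "rot": [0, 0, 0]},
  {"claw": -1, "slide": [0, 0, 0], "rot": [0, 0, 0]},
  {"claw": -1, "slide": [0, 0, 0], "rot": [0, 0, 0]},
])

```text
time_s: 4.7
ee_pos: [0.5892, 0.0572, 0.1889]
orientation: [0.439, 3.11, -0.0]
contact_force: [0.7, -0.9, -0.8]
grip_width: -0.0001
finger_force: 0.0
```

Emit:
carry_out([
  {"claw": -1, "slide": [0, 0, -0.005], "rot": [0, 0, 0]},
  {"claw": -1, "slide": [0, 0, 0], "rot": [0, 0, 0]},
  {"claw": -1, "slide": [0, 0, -0.005], "rot": [0, 0, 0]},
  {"claw": -1, "slide": [0, 0, 0], "rot": [0, 0, 0]},
  {"claw": -1, "slide": [0, 0, -0.004], "rot": [0, 0, 0]},
  {"claw": -1, "slide": [0, 0, 0], "rot": [0, 0, 0]},
  {"claw": -1, "slide": [0, 0, 0], "rot": [0, 0, 0]},
  {"claw": -1, "slide": [0, 0, 0], "rot": [0, 0, 0]},
])

```text
time_s: 5.7
ee_pos: [0.5892, 0.0572, 0.1863]
orientation: [0.44, 3.11, 0.0]
contact_force: [0.7, 0.2, 2.6]
grip_width: -0.0001
finger_force: 1.3
```

Emit:
carry_out([
  {"claw": -1, "slide": [0, 0, -0.005], "rot": [0, 0, 0]},
  {"claw": -1, "slide": [0, 0, 0], "rot": [0, 0, 0]},
  {"claw": -1, "slide": [0, 0, -0.005], "rot": [0, 0, 0]},
  {"claw": -1, "slide": [0, 0, 0], "rot": [0, 0, 0]},
  {"claw": -1, "slide": [0, 0, 0], "rot": [0, 0, 0]},
  {"claw": -1, "slide": [0, 0, 0], "rot": [0, 0, 0]},
  {"claw": -1, "slide": [0, 0, 0], "rot": [0, 0, 0]},
  {"claw": -1, "slide": [0, 0, 0], "rot": [0, 0, 0]},
])

```text
time_s: 6.7
ee_pos: [0.5893, 0.0572, 0.1861]
orientation: [0.44, 3.11, 0.001]
contact_force: [-2.4, -0.3, 11.9]
grip_width: -0.0003
finger_force: 5.8
```

It's at a rigid stop with the tip at 0.1135, which is the rocker's level height. I'll lift off and look.

Emit:
carry_out([
  {"claw": -1, "slide": [0, 0, 0.05], "rot": [0, 0, 0]},
  {"claw": -1, "slide": [0, 0, 0.2], "rot": [0, 0, 0]},
  {"claw": -1, "slide": [0.1, 0.03, 0.2], "rot": [0, 0, 0]},
  {"claw": -1, "slide": [0.2, 0.03, 0.05], "rot": [0, 0, 0]},
  {"claw": -1, "slide": [0.15, 0.03, 0], "rot": [0, 0, 0]},
  {"claw": -1, "slide": [0, 0, 0], "rot": [0, 0, 0]},
  {"claw": -1, "slide": [0, 0, 0], "rot": [0, 0, 0]},
  {"claw": -1, "slide": [0, 0, 0], "rot": [0, 0, 0]},
])

```text
time_s: 7.7
ee_pos: [0.6777, 0.0748, 0.2835]
orientation: [-0.44, -3.109, 0.001]
contact_force: [-0.1, 0.2, 0.1]
grip_width: 0.0
finger_force: 0.0
```

Run:
```python
from h import *
import cv2
o=get_obs();print(o['time_s'],o['ee_pos'],o['contact_force'])
k=calibration("wrist");a=capture("wrist")
np.savez("w3.npz",**k)
cv2.imwrite("pics/w3.png",cv2.resize(a[...,::-1],(768,576),interpolation=cv2.INTER_CUBIC))
K=k["camera_matrix"]
for p in [(.60007,.1459,.1117),(.6028,.0536,.1135)]:
    q=K@(k["R"]@np.array(p)+k["t"]);print(p,(q[:2]/q[2]*1.5).round())
```

```text
7.7 [0.67767026 0.07479959 0.2834951 ] [-0.05931317  0.22478333  0.09540909]
(0.60007, 0.1459, 0.1117) [485.  91.]
(0.6028, 0.0536, 0.1135) [294. 155.]
```

View pics/w3.png

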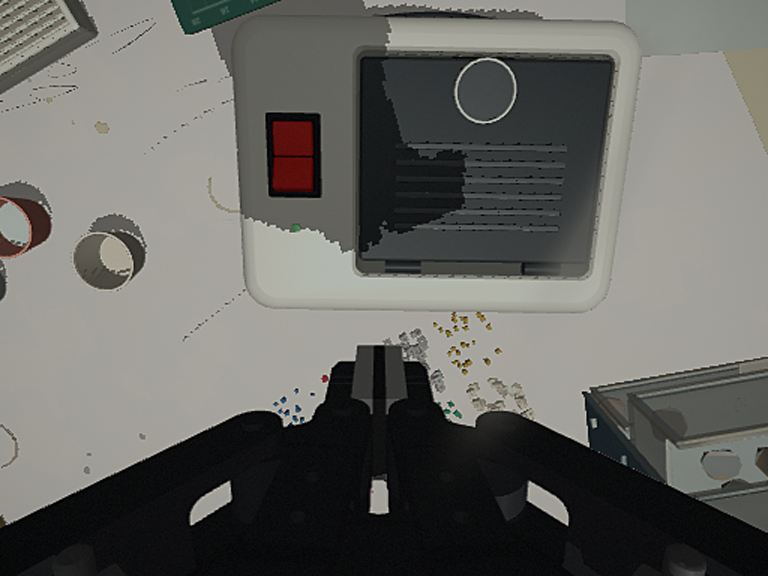

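The rocker's front half is now level: a dark gap shows at its front end (row 113-121), and the rear half stands up and catches the light. The extractor hasn't moved, with the pad still at (485,91) as predicted. Next is the pad.

Emit:
carry_out([
  {"claw": -1, "slide": [-0.13, 0.12, -0.05], "rot": [0, 0, 0]},
  {"claw": -1, "slide": [-0.13, 0.12, -0.1], "rot": [0, 0, 0]},
  {"claw": -1, "slide": [-0.13, 0.116, -0.1], "rot": [0, 0, 0]},
  {"claw": -1, "slide": [0, 0, -0.1], "rot": [0, 0, 0]},
  {"claw": -1, "slide": [0, 0, -0.05], "rot": [0, 0, 0]},
  {"claw": -1, "slide": [0, 0, 0], "rot": [0, 0, 0]},
  {"claw": -1, "slide": [0, 0, 0], "rot": [0, 0, 0]},
  {"claw": -1, "slide": [0, 0, 0], "rot": [0, 0, 0]},
])

```text
time_s: 8.75
ee_pos: [0.6019, 0.1459, 0.205]
orientation: [0.441, 3.109, 0.001]
contact_force: [0.4, -0.7, -0.3]
grip_width: 0.0001
finger_force: 0.0
```

Emit:
carry_out([
  {"claw": -1, "slide": [-0.008, 0, -0.05], "rot": [0, 0, 0]},
  {"claw": -1, "slide": [0, 0, -0.03], "rot": [0, 0, 0]},
  {"claw": -1, "slide": [0, 0, -0.02], "rot": [0, 0, 0]},
  {"claw": -1, "slide": [0, 0, -0.015], "rot": [0, 0, 0]},
  {"claw": -1, "slide": [0, 0, -0.01], "rot": [0, 0, 0]},
  {"claw": -1, "slide": [0, 0, -0.005], "rot": [0, 0, 0]},
  {"claw": -1, "slide": [0, 0, 0], "rot": [0, 0, 0]},
  {"claw": -1, "slide": [0, 0, 0], "rot": [0, 0, 0]},
])

```text
time_s: 9.75
ee_pos: [0.599, 0.1465, 0.1786]
orientation: [-0.439, -3.11, -0.0]
contact_force: [-3.2, -0.5, 4.3]
grip_width: 0.0001
finger_force: 2.8
```

Emit:
carry_out([
  {"claw": -1, "slide": [0, 0, -0.005], "rot": [0, 0, 0]},
  {"claw": -1, "slide": [0, 0, 0], "rot": [0, 0, 0]},
  {"claw": -1, "slide": [0, 0, 0], "rot": [0, 0, 0]},
  {"claw": -1, "slide": [0, 0, 0], "rot": [0, 0, 0]},
  {"claw": -1, "slide": [0, 0, 0], "rot": [0, 0, 0]},
  {"claw": -1, "slide": [0, 0, 0], "rot": [0, 0, 0]},
  {"claw": -1, "slide": [0, 0, 0], "rot": [0, 0, 0]},
  {"claw": -1, "slide": [0, 0, 0], "rot": [0, 0, 0]},
])

```text
time_s: 10.75
ee_pos: [0.5991, 0.1465, 0.1781]
orientation: [-0.44, -3.11, -0.0]
contact_force: [-6.1, -1.0, 8.9]
grip_width: 0.0001
finger_force: 4.2
```

It's rigid at the stop: 8.9 N, about 6 mm down. Now I take the fingers up and forward, away from the hatch.

Emit:
carry_out([
  {"claw": -1, "slide": [0, 0, 0.12], "rot": [0, 0, 0]},
  {"claw": -1, "slide": [-0.15, 0.04, 0.22], "rot": [0, 0, 0]},
  {"claw": -1, "slide": [-0.2, 0.06, 0.2], "rot": [0, 0, 0]},
  {"claw": -1, "slide": [-0.2, 0.06, 0.15], "rot": [0, 0, 0]},
  {"claw": -1, "slide": [0, 0.2, 0.1], "rot": [0, 0, 0]},
  {"claw": -1, "slide": [0, 0.2, 0], "rot": [0, 0, 0]},
  {"claw": -1, "slide": [0, 0.2, 0], "rot": [0, 0, 0]},
  {"claw": -1, "slide": [0, 0, 0], "rot": [0, 0, 0]},
])

```text
time_s: 11.75
ee_pos: [0.4882, 0.3035, 0.3348]
orientation: [0.428, 3.111, 0.005]
contact_force: [0.5, 0.3, -1.1]
grip_width: -0.0
finger_force: 0.0
```

Run:
```python
from h import *
import cv2
o=get_obs();print(o['time_s'],o['ee_pos'],o['contact_force'])
a=capture("top");b=capture("scene")
c=lambda m:cv2.resize(m[...,::-1],(390,300),interpolation=cv2.INTER_CUBIC)
cv2.imwrite("pics/f.png",np.hstack([c(a[110:210,220:350]),c(b[140:240,235:365])]))
```

```text
11.75 [0.48824675 0.30350889 0.3347666 ] [ 0.45362825  0.27442112 -1.12582294]
```

View pics/f.png

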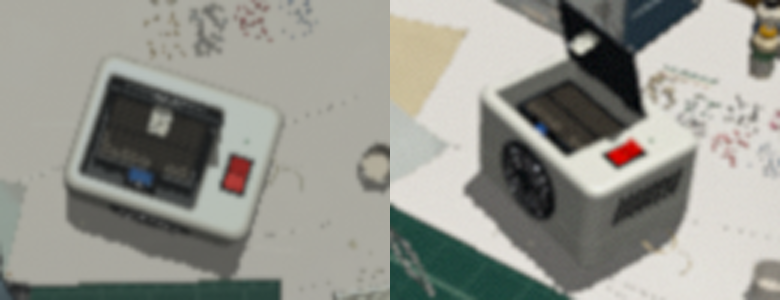

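The hatch stands fully open and the extractor hasn't moved. One before/after comparison will confirm the rocker.

Run:
```python
import cv2,numpy as np
from h import *
b=capture("scene")[...,::-1];s=cv2.imread("pics/s.png")
c=lambda m:cv2.resize(m,(390,300),interpolation=cv2.INTER_NEAREST)
w2=cv2.imread("pics/w2.png")[95:225,255:345];w3=cv2.imread("pics/w3.png")[105:235,250:340]
cv2.imwrite("pics/g.png",np.vstack([np.hstack([c(s[178:202,295:327]),c(b[178:202,295:327])]),np.hstack([cv2.resize(w2,(390,300)),cv2.resize(w3,(390,300))])]))
```

```text
(no output)
```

View pics/g.png

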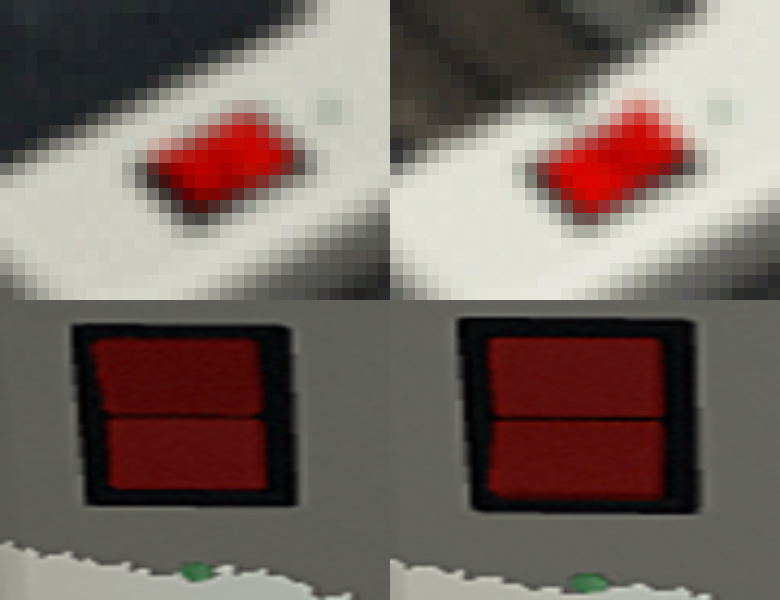

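The rocker has flipped. Before, the front half widened outward because it was raised; now it is level and the rear half is the raised one. Handing the job in.

```bash
python3 -c "
from rig import *
print(sign_off())"
```

```text
the job is handed in; nothing more can be done
None
```

The large light grey extractor is switched off and its hatch was released with one full press; it stands open, nothing else was moved, and the job was handed in at about 12 s.

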